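# Slide the dripper over the blue cup

## Task

On the pour-over stand, slide the dripper along its rail, by the black handle on top of its carriage, all the way to the end stop on the blue cup's side, so that the dripper stands over the blue cup and not over the white one. Leave both cups standing where they are, and let go of the handle.

Things in the scene. Friction and masses are not known exactly. Their poses are not given: they have to be found in the camera images.
- carriage (a joint): Position in m of the dripper carriage on the rail of the fixed pour-over stand: -0.12 at one end stop (black rubber buffers by a dark post), 0 midway, +0.12 at the other; it grows along the handle's y axis, to the robot's left. About 2 N of friction, more when fast; it stays where left. The end posts are 122 mm high over the worktop, 368 mm apart, in line with the handle.
- handle (a point): Point in the black paddle on top of the carriage, 166 mm over the worktop: 36 mm along x, 20 mm thick along y (grip across this, from above), 56 mm high, 22 mm of it above this point; the carriage block's top 50 mm below it. y: sliding direction, z up, x away from the robot. The white dripper, 96 mm wide, its rim 20 mm lower than this point, hangs 95 mm off towards -x.
- blue_cup_centre (a point): Centre of the bowl, half-way up, of the blue espresso cup (63 mm wide, 56 mm high, its ear pointing roughly to the robot), loose on one of the two round steel plates on the stand's wooden board, left or right, 22 mm over the worktop. With the carriage at the end stop on its side the dripper is right over it, 10 mm above its rim.
- white_cup_centre (a point): The same point of the white espresso cup, of the same size, on the other steel plate.
Things that resemble listed ones, but are neither listed nor needed, are in the scene too. Leave any pink or purple look-alike of the part that bears blue_cup_centre alone.

How it is judged:
By the outcome, as a careful person would: the job done as asked, in the order asked, and still so for the second after the job is handed in, with the robot touching nothing.
It also fails if it takes over 26 s, if anything falls off the work surface, if the arm or the gripper's body presses on something with over 40 N, if the wrist force passes 120 N, or if a joint passes its speed limit or range.

## Robot

A 6-joint arm with a two-finger parallel gripper is mounted at the origin on a cart in front of the work surface, level with it; the furniture and walls round the work are solid. World frame = base frame: x ahead of the robot, y to its left, z up, the work surface at z = 0. Lengths are in mm, angles in rad, forces in N, time in s.
With the tool pointing down it reaches from about 400 to 925 mm from the base axis. Payload 12.5 kg.
Tool frame: the origin (TCP) lies at the centre of the arm's flange, where the gripper is bolted on; the fingertips stand 190 mm ahead of it and the grasp point (between the pads) lies 171 mm ahead of it; z points along the fingers, y is the line along which they close (so a half turn about z gives the same grasp; the last joint's range is limited). The gripper opens to 95 mm and grips with 3 to 60 N. Pads are 20 mm wide; open, the fingers measure 119 mm over their backs; the gripper's body (75 mm by 180 mm) begins 59 mm behind the grasp point.
Start: joints at [1.067, 0.491, 1.559, -0, 1.092, -0.106], TCP at [242.096, 576.207, 404.761] pointing down, gripper open.
Joint ranges: [-3.1, 3.1], [-0.84, 2.19], [0.05, 2.79], [-1.13, 4.28], [0.06, 2.93], [-2.69, 2.69]. Speed limits (rad/s): [2.22, 2.22, 2.79, 3.14, 3.14, 3.14].

## Interface

Orientations are given as [roll, pitch, yaw] about the fixed x, y, z axes, in that order (R = Rz(yaw) Ry(pitch) Rx(roll)).
In Python, from cell import env, read_camera, search_frame, cut_out gives the robot as it stands. The module is installed in compiled form; this text tells all that it offers.
- The arm moves only by the tool move_arm, never from a script. Its argument "commands" is a list of rows, each a list of 3 entries, a list of its own where there are three numbers: the shift along the world's x, y, z normalised to -1 to 1, where 1 is 0.03 m, then the turn about the world's z normalised to -1 to 1, where 1 is 0.08 rad, then the opening, from -1 (shut) to 1 (fully open), so that 0 is half open. A call has 1 to 20 rows; each row shifts and turns the commanded pose from where the row before left it; what a row does not reach is not made up. A row lasts 1/12 s, in which the tool goes at most 41.7 mm and 7.16 degrees, less where a joint would pass 70% of its speed; a pose out of reach is approached as far as the arm can. A call with a number of a shift or a turn outside -1 to 1 is refused whole. A call with a gripper value outside its range is refused whole. The fingers move at their own pace and stop on an object; the grip force is fixed at half the most. Time passes only in rows, so rows that do not move let the fingers close. It gives the time, the measured TCP pose, the force, the opening and the grip force at its end, in the units of the state.
- env.state(): the state, without advancing time (a new reading comes with each control period).
- read_camera(name): name is "scene" or "top" or "wrist"; returns a dict with "image" (480x640x3 uint8, red, green, blue), "fx", "fy", "cx", "cy" (pixels), "rvec" (rotation vector, rad) and "tvec" (3), from world to camera coordinates, as OpenCV has them. Camera axes: x right, y down, z forward; pixel columns grow to the right and rows downward; lengths in mm; the calibration is good to about 2 mm. A picture is of the moment at which its call begins. There is no depth.
- env.job_done(): hands the job in; it is judged then, once.
Trained networks look in a picture, given as the dict that the camera call returned (one of the last four; its "shot" number tells which), for a name from the list of things; names that differ only in an ending like _2 or _b are one class to them, and where a whole thing is asked for, a point or a joint stands for the part that bears it (a point fixed in the world has none). Each returns a list of dicts, best first, with "confidence" (0 to 1); they miss things now and then, are a little off and sometimes report something else, mostly with a low value. They report only what shows in the picture. A call takes as long as a camera call. They do not tell look-alikes from the thing itself.
- search_frame(thing, picture): "at" ([column, row] in pixels, amid what is visible of it).
- cut_out(thing, picture): "region" (480x640 bool, what is visible of it) and "at" ([column, row] in pixels, amid what is visible of it).
The state is a dict: "t": time; "joints": joint angles; "qvel": joint speeds; "tau": joint torques, N m; "eef_pos": TCP position; "tcp_rot": TCP orientation; "ft_force": force on the tool from outside, world axes, zero at the start; "moment": the same for the moment, N m; "opening": opening from 0.0 (shut) to 1.0 (fully open); "grip_force": force on a finger pad.
Only numpy, scipy, OpenCV 4.12 (cv2) and the standard library are available. Lean on these libraries where they do the work, as an engineer would, in place of code of your own. Each camera call takes 0.05 s, during which the arm holds its last target. There are 200 camera calls.

## Working session

There is one attempt and no reset: what is moved stays moved. The work goes in short steps, Python scripts to look and compute and a tool call to move; the robot and the scene stay as the last step left them, time stands still between calls to the robot, and variables do not carry over. Pictures are saved under pics/ and viewed, at most 10 in all, crops included, and the job is handed in when it is done.

Besides the shell and the picture viewer there is one more tool, called by a JSON object that holds its "method" and its "body". move_arm: Moves the arm, as the interface text tells. Its arguments: {"type":"object","properties":{"commands":{"type":"array","items":{"type":"array"}}},"required":["commands"]}

```bash
mkdir -p pics
cat > h.py <<'E'
import numpy as np, cv2
from cell import env, read_camera, search_frame, cut_out
def ray(p,uv):
    R=cv2.Rodrigues(np.array(p["rvec"],float))[0];t=np.array(p["tvec"],float).ravel()
    d=R.T@np.array([(uv[0]-p["cx"])/p["fx"],(uv[1]-p["cy"])/p["fy"],1.]);return -R.T@t,d
def atz(p,uv,z):
    c,d=ray(p,uv);return c+d*(z-c[2])/d[2]
def tri(obs):
    A=np.zeros((3,3));b=np.zeros(3)
    for p,uv in obs:
        c,d=ray(p,uv);d=d/np.linalg.norm(d);M=np.eye(3)-np.outer(d,d);A+=M;b+=M@c
    return np.linalg.solve(A,b)
E
python3 - <<'E'
from h import *
Z={"handle":166,"blue_cup_centre":50,"white_cup_centre":50}
for n in("scene","top"):
    p=read_camera(n);cv2.imwrite(f"pics/{n}1.png",p["image"][:,:,::-1])
    for k in Z:
        for r in search_frame(k,p)[:4]: print(n,k,np.round(r["at"]),round(r["confidence"],2),np.round(atz(p,r["at"],Z[k])))
print(env.state())
E
```

```text
scene handle [358. 219.] 0.62 [440. -28. 166.]
scene blue_cup_centre [365. 361.] 0.84 [394. 174.  50.]
scene blue_cup_centre [365. 273.] 0.82 [415.   5.  50.]
scene blue_cup_centre [259. 273.] 0.72 [607.  38.  50.]
scene white_cup_centre [380. 173.] 0.7 [ 414. -242.   50.]
top handle [328. 287.] 0.92 [424. -56. 166.]
top blue_cup_centre [282. 295.] 0.7 [419.  27.  50.]
top blue_cup_centre [205. 312.] 0.61 [389. 177.  50.]
top blue_cup_centre [285. 197.] 0.58 [614.  19.  50.]
top white_cup_centre [414. 297.] 0.77 [ 409. -229.   50.]
{'t': 0.4, 'joints': array([ 1.06736405e+00,  4.90991094e-01,  1.55897117e+00, -2.16095829e-06,
        1.09165205e+00, -1.05572643e-01]), 'qvel': array([ 0.00128084, -0.00131585, -0.00122842,  0.00127776, -0.00085267,
       -0.00139555]), 'tau': array([-2.37095293e-03, -6.11909437e+01, -2.58176601e+01,  6.91393437e-02,
        4.53308306e-02, -6.05385753e-05]), 'eef_pos': array([242.11756718, 576.19875704, 404.67978328]), 'tcp_rot': array([-3.14157092e+00, -3.75124383e-07,  2.74373402e+00]), 'ft_force': array([ 0.05116685, -0.29943798,  0.18698251]), 'moment': array([0.00578636, 0.01135554, 0.03742197]), 'grip_force': 0.0, 'opening': 1.0010876818908199}
```

View pics/scene1.png

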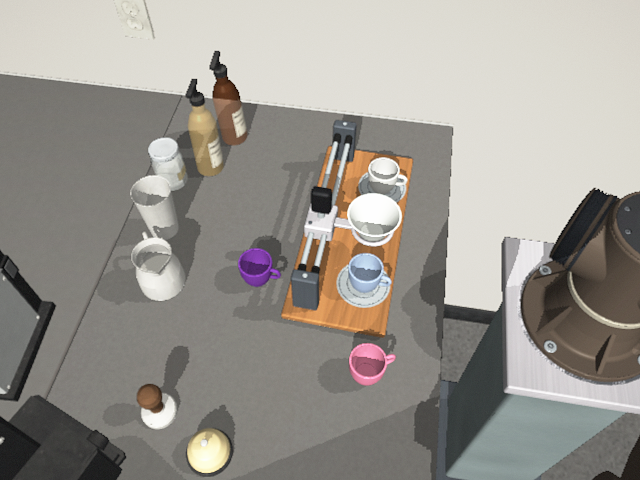

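View pics/top1.png

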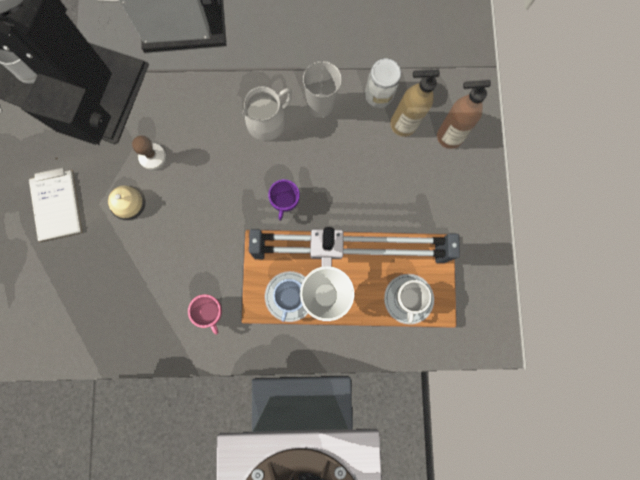

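The scene picture shows the blue cup on the board's left plate at (365,273) and the white cup on the right plate at (380,173). The look-alikes are a pink cup at (365,361) and a purple one at (259,273), both off the board. The black paddle is at scene (321,200) and top (328,238). The network's handle point is pulled towards the dripper, so I'll measure the paddle itself.

Run:
```python
from h import *
P={n:read_camera(n) for n in("scene","top")}
for n,(u0,v0,u1,v1) in {"scene":(305,182,337,216),"top":(318,222,340,254)}.items():
    g=P[n]["image"][v0:v1,u0:u1].max(2)<50
    k,l,s,c=cv2.connectedComponentsWithStats(g.astype(np.uint8)); i=1+s[1:,4].argmax(); print(n,s[i]+[u0,v0,0,0,0],c[i]+[u0,v0])
    P[n]["c"]=c[i]+[u0,v0]
print("tri",tri([(P[n],P[n]["c"]) for n in P]), [atz(P[n],P[n]["c"],166) for n in P])
a,b=atz(P["top"],(256,243),122),atz(P["top"],(447,248),122); print(a,b,np.linalg.norm(a-b),np.arctan2(*(a-b)[:2]))
im=np.hstack([cv2.resize(P["scene"]["image"][170:320,270:420],(400,400),interpolation=2),cv2.resize(P["top"]["image"][210:330,230:350],(400,400),interpolation=2)])
cv2.imwrite("pics/crop.png",im[:,:,::-1])
```

```text
scene [311 187  21  26 427] [321.06088993 200.03747073]
top [323 228  11  21 188] [327.9893617  237.90957447]
tri [509.20803945 -59.76716997 164.10268776] [array([508.1947765 , -58.12041173, 166.        ]), array([509.66480994, -59.72496027, 166.        ])]
[510.40991659  70.64631987 122.        ] [ 493.68351582 -280.47020079  122.        ] 351.5146989319961 0.04760176259167556
```

View pics/crop.png

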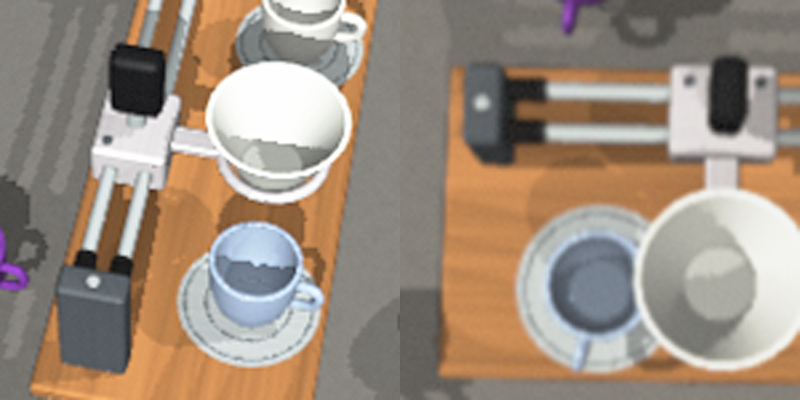

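The crop confirms the choice. The paddle triangulates to (509,-60,164), against a given height of 166. The rail is tilted about 0.044 rad and the blue cup is on the +y side. I expect about 71 mm of travel.

{"method": "move_arm", "body": {"commands": [[[0.42, -1, 0], 0.22, 1], [[0.42, -1, 0], 0.22, 1], [[0.42, -1, 0], 0.22, 1], [[0.42, -1, 0], 0.22, 1], [[0.42, -1, 0], 0.22, 1], [[0.42, -1, 0], 0.22, 1], [[0.42, -1, 0], 0.22, 1], [[0.42, -1, 0], 0.22, 1], [[0.42, -1, 0], 0.22, 1], [[0.42, -1, 0], 0.22, 1], [[0.42, -1, 0], 0.22, 1], [[0.42, -1, 0], 0.22, 1], [[0.42, -1, 0], 0.22, 1], [[0.42, -1, 0], 0.22, 1], [[0.42, -1, 0], 0.22, 1], [[0.42, -1, 0], 0.22, 1], [[0.42, -1, 0], 0.22, 1], [[0.42, -1, 0], 0.22, 1], [[0.45, -0.8, 0], 0.22, 1], [[0.45, -0.8, 0], 0.22, 1]]}}

```text
t: 2.17
eef_pos: [496.3, -13.5, 404.9]
tcp_rot: [3.142, 0.0, 3.096]
ft_force: [-0.6, 1.3, 0.5]
opening: 1.003
grip_force: 0.0
```

{"method": "move_arm", "body": {"commands": [[[0.4, -0.7, 0], 0, 1], [[0, -0.7, 0], 0, 1], [[0, 0, 0], 0, 1], [[0, 0, 0], 0, 1]]}}

```text
t: 2.5
eef_pos: [507.8, -54.4, 404.6]
tcp_rot: [3.141, -0.0, 3.094]
ft_force: [-0.9, 0.1, 0.1]
opening: 1.0
grip_force: 0.0
```

Run:
```python
from h import *
p=read_camera("wrist");cv2.imwrite("pics/w1.png",p["image"][:,:,::-1])
R=cv2.Rodrigues(np.array(p["rvec"],float))[0];t=np.array(p["tvec"]).ravel()
for q in([509,-60,188],[509,-60,122]): 
    c=R@np.array(q,float)+t; print(c[0]/c[2]*p["fx"]+p["cx"],c[1]/c[2]*p["fy"]+p["cy"])
s=env.state();print(s["eef_pos"],s["tcp_rot"],s["joints"])
```

```text
312.5971393442794 272.2120416420094
314.9085445512086 241.70431980251544
[507.71207535 -53.72815429 404.7171535 ] [ 3.14130205e+00 -2.31732666e-04  3.09491714e+00] [-2.34909142e-01  3.29080022e-01  1.83503159e+00  2.91958809e-04
  9.77763076e-01 -1.75919312e+00]
```

View pics/w1.png

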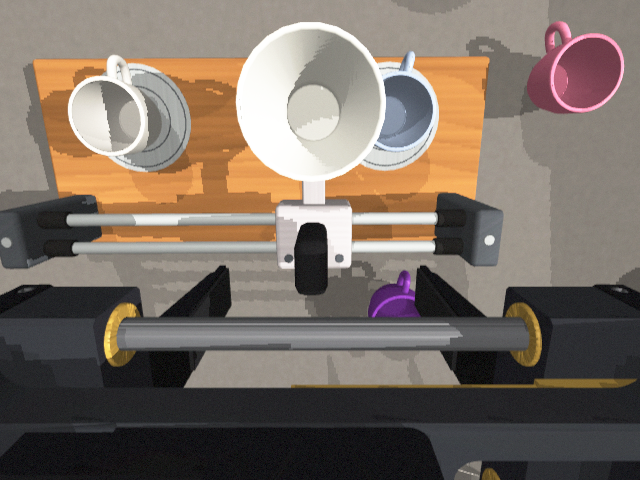

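The wrist view shows the paddle's top at about (312,278), against a predicted (312,272). The rails lie level in the picture, so the yaw is right. Next I descend and grip.

{"method": "move_arm", "body": {"commands": [[[0.05, -0.2, -0.5], 0, 1], [[0, 0, -0.6], 0, 1], [[0, 0, -0.6], 0, 1], [[0, 0, -0.5], 0, 1], [[0, 0, 0], 0, 1], [[0, 0, 0], 0, -1], [[0, 0, 0], 0, -1], [[0, 0, 0], 0, -1], [[0, 0, 0], 0, -1], [[0, 0, 0], 0, -1], [[0, 0, 0], 0, -1], [[0, 0, 0], 0, -1], [[0, 0, 0], 0, -1]]}}

```text
t: 3.63
eef_pos: [509.4, -59.8, 338.9]
tcp_rot: [3.142, 0.0, 3.096]
ft_force: [-0.1, -0.3, 0.5]
opening: 0.495
grip_force: 0.0
```

{"method": "move_arm", "body": {"commands": [[[0, 0, 0], 0, -1], [[0, 0, 0], 0, -1], [[0, 0, 0], 0, -1], [[0, 0, 0], 0, -1], [[0, 0, 0], 0, -1], [[0, 0, 0], 0, -1], [[0, 0, 0], 0, -1]]}}

```text
t: 4.22
eef_pos: [509.4, -59.9, 338.7]
tcp_rot: [-3.141, -0.0, 3.096]
ft_force: [-0.6, -1.3, -0.5]
opening: 0.208
grip_force: 30.0
```

The grip is 20 mm wide at 30 N. I slide most of the way, then creep to the stop.

{"method": "move_arm", "body": {"commands": [[[0.01, 0.1, 0], 0, -1], [[0.01, 0.2, 0], 0, -1], [[0.01, 0.2, 0], 0, -1], [[0.01, 0.2, 0], 0, -1], [[0.01, 0.2, 0], 0, -1], [[0.01, 0.2, 0], 0, -1], [[0.01, 0.2, 0], 0, -1], [[0.01, 0.2, 0], 0, -1], [[0.01, 0.2, 0], 0, -1], [[0.01, 0.2, 0], 0, -1], [[0, 0.1, 0], 0, -1], [[0, 0, 0], 0, -1], [[0, 0, 0], 0, -1]]}}

```text
t: 5.3
eef_pos: [512.2, 0.9, 338.7]
tcp_rot: [3.141, -0.001, 3.096]
ft_force: [-5.4, 2.0, 2.6]
opening: 0.206
grip_force: 30.0
```

{"method": "move_arm", "body": {"commands": [[[0, 0.06, 0], 0, -1], [[0, 0.06, 0], 0, -1], [[0, 0.06, 0], 0, -1], [[0, 0.06, 0], 0, -1], [[0, 0, 0], 0, -1]]}}

```text
t: 5.72
eef_pos: [512.3, 7.7, 338.7]
tcp_rot: [3.141, -0.0, 3.096]
ft_force: [-4.4, 0.8, 1.3]
opening: 0.211
grip_force: 30.0
```

{"method": "move_arm", "body": {"commands": [[[0, 0.05, 0], 0, -1], [[0, 0.05, 0], 0, -1], [[0, 0.05, 0], 0, -1], [[0, 0, 0], 0, -1]]}}

```text
t: 6.05
eef_pos: [512.5, 9.4, 338.7]
tcp_rot: [-3.136, -0.0, 3.096]
ft_force: [-6.4, -34.5, 0.8]
opening: 0.21
grip_force: 30.0
```

It met the stop: 34 N at y=9.4, where I expected about 11. I release and lift.

{"method": "move_arm", "body": {"commands": [[[0, 0, 0], 0, 1], [[0, 0, 0], 0, 1], [[0, 0, 0], 0, 1], [[0, 0, 0], 0, 1], [[0, 0, 0], 0, 1], [[0, 0, 0], 0, 1], [[0, 0, 0], 0, 1], [[0, 0, 0.3], 0, 1], [[0, 0, 0.6], 0, 1], [[0, 0, 0.7], 0, 1], [[0, 0, 0.7], 0, 1], [[0, 0, 0.4], 0, 1], [[0, 0, 0], 0, 1], [[0, 0, 0], 0, 1]]}}

```text
t: 7.22
eef_pos: [512.2, 12.0, 420.3]
tcp_rot: [3.142, 0.001, 3.096]
ft_force: [-0.0, -0.0, -0.0]
opening: 0.998
grip_force: 0.0
```

Run:
```python
from h import *
s=env.state();print(s["t"],s["eef_pos"],s["ft_force"],s["opening"])
a=read_camera("wrist")["image"];b=read_camera("scene")["image"]
im=np.hstack([cv2.resize(a,(400,300)),cv2.resize(b[110:335,200:500],(400,300))])
cv2.imwrite("pics/end.png",im[:,:,::-1])
```

```text
7.2167 [512.18582955  11.99922236 420.27719248] [-0.01241745 -0.04810208 -0.04258649] 0.9975076790166644
```

View pics/end.png

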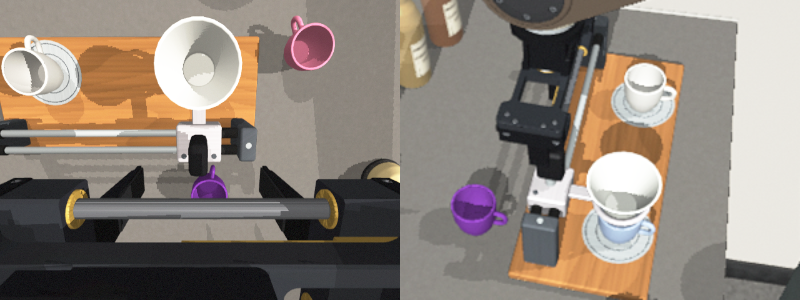

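The carriage sits against the buffers at wrist crop (222,140). The dripper is over the blue cup at crop (622,215), both cups are standing, and the gripper is clear.

```bash
python3 -c "
from cell import env
print(env.job_done())"
```

```text
the job is handed in; nothing more can be done
None
```

The dripper is at the end stop over the blue cup, both cups stand where they were, the handle is released, and the job is handed in after about 7.3 s of robot time.

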